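# Size a turned stem in the ring gauge

## Task

Size the long turned wooden stem: take it from its rest and feed it nose first through the row of shrinking rings of the gauge until the last, smallest ring stops it. Then keep pushing gently, only with the stem, until that ring has slid back about 5 mm (it must not be rammed to the end of its slide), let go and leave the stem lying in the rings. Leave the other wares where they stand.

Things in the scene. Friction and masses are not known exactly. Their poses are not given: they have to be found in the camera images.
- stem_mid (a point): Centre of the loose turned stem of pale wood, a straight round rod 20 mm thick and 220 mm long, 50 to 100 g; x axis along it towards the nose. It starts lying level in its rest, axis 60 mm above the table. The tail end (-x) has a bead 26 mm wide, 10 mm long. A grasp 60 mm from the centre towards the tail stays clear of rest and gauge.
- stem_nose (a point): Centre of the flat tip of the stem's nose, 110 mm from the stem's centre along its x axis; same axes. The last 16 mm taper from 20 mm to 6 mm in diameter at the tip.
- rest: Fixed pale wooden rest: base 120 x 60 x 10 mm, two posts 10 mm wide with V notches, 25 mm behind and 55 mm ahead of the origin along x; they reach 60 mm high and 19 mm to either side. Origin on the table under the stem's centre at the start; x axis towards the nose.
- gauge: Fixed ring gauge: four upright metal rings, each 8 mm thick, in a row on a dark wooden base 185 x 70 x 12 mm (from 15 mm before to 170 mm past the origin). Origin on the table under the first ring; x axis = feed direction along the row, z up. All rings share one level axis 75 mm above the table. The first three are fixed and let the stem through, the last one stops it.
- ring1 (a point): Centre of the first and largest ring (bore 32 mm, outside 42 mm), 75 mm above the gauge's origin; gauge axes. The second ring (bore 28, outside 38 mm) follows 35 mm on.
- ring3 (a point): Centre of the third ring (bore 24 mm, outside 34 mm), 70 mm past the first; gauge axes. The last ring (bore 15 mm, outside 29 mm) is set differently each time, its centre 38 to 60 mm past this one before it is pushed: find it by feel. It catches on the taper with the tip about 10 mm past its front face, holds still up to about 6 N, then slides away in +x at 6 to 8 N.
- stop (a joint): How far the last ring has been slid back along +x of the gauge from where it stood at the start, in m: 0 at the start, stiff (about 6 N of sliding friction, no spring), stays where it is left, hard end at 0.014. Arm and grip may give 1 to 3 mm under this load before the ring moves.
- mug: Blue pottery mug, a bystander, 80 mm wide, 85 mm tall; origin under its centre.
- saucer: Small white china bowl, a bystander, 68 mm wide, 22 mm tall; origin under its centre.
- tumbler: Glass tumbler, a bystander, 60 mm wide, 70 mm tall; origin under its centre.
- candlestick: Brass candlestick, a bystander, 84 mm wide at the foot, 150 mm tall; origin under its centre.
- dish: Blue bowl, a bystander, 150 mm wide, 50 mm tall; origin under its centre.
- pot: Amber glass jar with a metal lid, a bystander, 80 mm wide, 90 mm tall; origin under its centre.
- tray: Dark wooden tray of spare handles, a bystander, 160 x 110 x 35 mm; origin under its centre.
- stem: The same stem as a whole: its origin is its centre, axes as above.
Not all that is in view belongs to the job. Of the things shaped like the stem, the wooden one is meant.

How it is judged:
By the outcome, as a careful person would: the job done as asked, in the order asked, and still so for the second after the job is handed in, with the robot touching nothing.
It also fails if it takes over 51 s, if anything falls off the work surface, if the arm or the gripper's body presses on something with over 40 N, if the wrist force passes 120 N, or if a joint passes its speed limit or range.

## Robot

A 6-joint arm with a two-finger parallel gripper is mounted at the origin on the work surface. World frame = base frame: x ahead of the robot, y to its left, z up, the work surface at z = 0. Lengths are in mm, angles in rad, forces in N, time in s.
With the tool pointing down it reaches from about 400 to 925 mm from the base axis. Payload 12.5 kg.
Tool frame: the origin (TCP) lies midway between the tips of the shut fingers; the grasp point (between the pads) lies 19 mm behind it; x points along the fingers, y is the direction in which the jaws open and shut, and the axes are right-handed (so a half turn about x gives the same grasp; the last joint's range is limited). The gripper opens to 95 mm and grips with 3 to 60 N. Pads are 20 mm wide; open, the fingers measure 119 mm over their backs; the gripper's body (75 mm by 180 mm) begins 59 mm behind the grasp point.
Start: joints at [1.125, 0.491, 1.559, -0, 1.092, -0.106], TCP at [208.296, 589.287, 214.661] pointing down, gripper open.
Joint ranges: [-3.1, 3.1], [-0.84, 2.19], [0.05, 2.79], [-1.13, 4.28], [0.06, 2.93], [-2.69, 2.69]. Speed limits (rad/s): [2.22, 2.22, 2.79, 3.14, 3.14, 3.14].

## Interface

Orientations are given as [roll, pitch, yaw] about the fixed x, y, z axes, in that order (R = Rz(yaw) Ry(pitch) Rx(roll)).
In Python, from cell import state, read_camera, job_done gives the robot as it stands.
- The arm moves only by the tool move_arm, never from a script. Its argument "targets" is a list of rows, each a list of 7 numbers: the shift along the world's x, y, z in m, then the turn, a rotation vector about the world's x, y, z in degrees, then the gripper's target within -1 to 1 (fully open at 1, half-way at 0, shut at -1). In form: [[dx, dy, dz, wx, wy, wz, hand], ...]. A call has 1 to 10 rows; each row is the pose to reach, as a shift and turn from the pose commanded when the call began; what a row does not reach only later rows make up. A row lasts 1/10 s, in which the tool goes at most 50 mm and 8.59 degrees, less where a joint would pass 70% of its speed; a pose out of reach is approached as far as the arm can. A call with a gripper value outside its range is refused whole. The fingers move at their own pace and stop on an object; the grip force is fixed at half the most. Time passes only in rows, so rows that repeat a pose let the fingers close. It gives the time, the measured TCP pose, the force and the opening at its end, in the units of the state.
- state(): the state, without advancing time (a new reading comes with each control period).
- read_camera(name): name is "scene" or "top" or "wrist"; returns a dict with "img" (400x640x3 uint8, blue, green, red), "mtx" (3x3 intrinsics, pixels), "cam_to_world" (4x4, takes a point from camera to world coordinates); the wrist camera has in their place "mount" (4x4, takes a point from camera to tool coordinates, whose origin is the TCP and whose axes are the tool frame's). Camera axes: x right, y up, looking along -z (the intrinsics and any distortion apply to the point x, -y, -z); pixel columns grow to the right and rows downward; lengths in mm; the calibration is good to about 2 mm. A picture is of the moment at which its call begins: read the wrist's pose just before it. There is no depth.
- job_done(): hands the job in, once; it reports no verdict.
The state is a dict: "t": time; "joints": joint angles; "qvel": joint speeds; "tau": joint torques, N m; "eef_pos": TCP position; "tcp_rot": TCP orientation; "ft_force": force on the tool from outside, world axes, zero at the start; "moment": the same for the moment, N m; "opening": opening from 0.0 (shut) to 1.0 (fully open).
Only numpy, scipy, OpenCV 4.12 (cv2) and the standard library are available. Lean on these libraries where they do the work, as an engineer would, in place of code of your own. Each camera call takes 0.05 s, during which the arm holds its last target.

## Working session

There is one attempt and no reset: what is moved stays moved. The work goes in short steps, Python scripts to look and compute and a tool call to move; the robot and the scene stay as the last step left them, time stands still between calls to the robot, and variables do not carry over. Pictures are saved under pics/ and viewed, and the job is handed in when it is done.

Besides the shell and the picture viewer there is one more tool, called after "Request:" in YAML: its name, and indented under it one key for each argument. move_arm: Moves the arm, as the interface text tells. Its arguments: {"type":"object","properties":{"targets":{"type":"array"}},"required":["targets"]}

```bash
mkdir -p pics
python3 - <<'E'
from cell import state, read_camera
import cv2,pickle,numpy as np
s=state();print(s)
for n in ["scene","top","wrist"]:
    c=read_camera(n);cv2.imwrite(f"pics/{n}0.png",c["img"]);pickle.dump(c,open(f"{n}0.pkl","wb"))
    print(n,[ (k,np.round(v,3).tolist()) for k,v in c.items() if k!="img"])
E
```

```text
{'t': 0.0, 'joints': array([ 1.12540949e+00,  4.91548009e-01,  1.55946119e+00,  1.61068719e-06,
        1.09168579e+00, -1.05610446e-01]), 'qvel': array([ 0.00088084, -0.00085649, -0.00141895,  0.00240174,  0.00102721,
        0.00048419]), 'tau': array([-1.62000808e-03, -6.12628913e+01, -2.58179319e+01,  6.92262151e-02,
        4.82266804e-02, -1.07755075e-04]), 'eef_pos': array([208.17537413, 589.05036002, 214.0648794 ]), 'tcp_rot': array([-1.67770266,  1.56969399, -2.0174798 ]), 'ft_force': array([ 0.12438881, -0.59254358,  0.31434316]), 'moment': array([-0.02748986, -0.00035655, -0.05051429]), 'opening': 1.001367358651762}
scene [('mtx', [[505.678, 0.0, 320.558], [0.0, 505.678, 200.892], [0.0, 0.0, 1.0]]), ('cam_to_world', [[-0.595, -0.664, 0.452, 1096.196], [0.803, -0.482, 0.35, 402.682], [-0.015, 0.572, 0.82, 1136.493], [0.0, 0.0, 0.0, 1.0]])]
top [('mtx', [[421.472, 0.0, 315.784], [0.0, 421.472, 192.109], [0.0, 0.0, 1.0]]), ('cam_to_world', [[-0.02, 0.996, -0.092, 427.563], [-1.0, -0.022, -0.016, -76.102], [-0.018, 0.091, 0.996, 1176.52], [0.0, 0.0, 0.0, 1.0]])]
wrist [('mtx', [[276.848, 0.0, 315.12], [0.0, 276.848, 196.277], [0.0, 0.0, 1.0]]), ('mount', [[0.0, 0.286, -0.958, -168.901], [1.0, 0.001, 0.0, -0.635], [0.001, -0.958, -0.286, -81.113], [0.0, 0.0, 0.0, 1.0]])]
```

View pics/scene0.png

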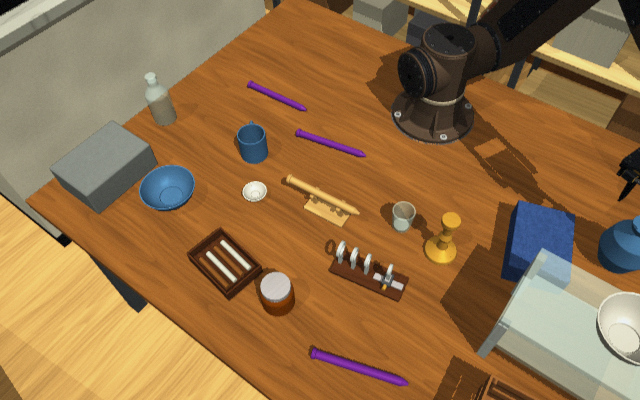

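View pics/top0.png

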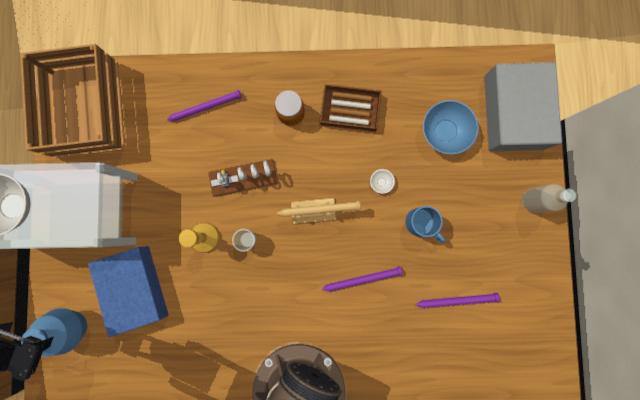

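View pics/wrist0.png

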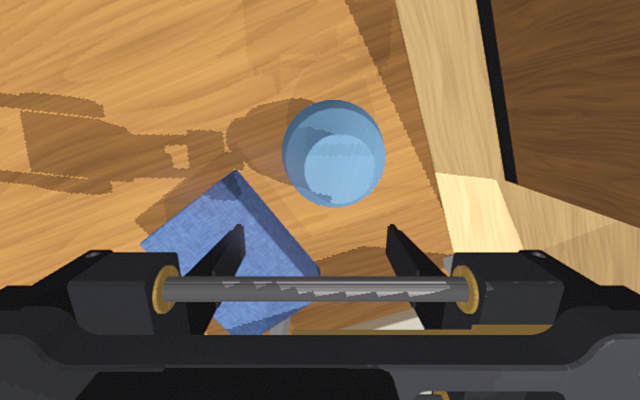

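The candidates shaped like the stem are: the pale wood one at top (318,209) / scene (322,195), purple rods at top (205,106), (363,280), (458,301), and white handles in the tray at top (350,110). I choose the pale wooden one lying in its rest, and check it in a close crop.

Run:
```python
import cv2
t=cv2.imread("pics/top0.png");s=cv2.imread("pics/scene0.png")
cv2.imwrite("pics/tc.png",cv2.resize(t[145:235,200:370],None,fx=4.7,fy=4.7,interpolation=cv2.INTER_CUBIC))
cv2.imwrite("pics/sc.png",cv2.resize(s[165:305,270:430],None,fx=4.2,fy=4.2,interpolation=cv2.INTER_CUBIC))
```

```text
(no output)
```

View pics/tc.png

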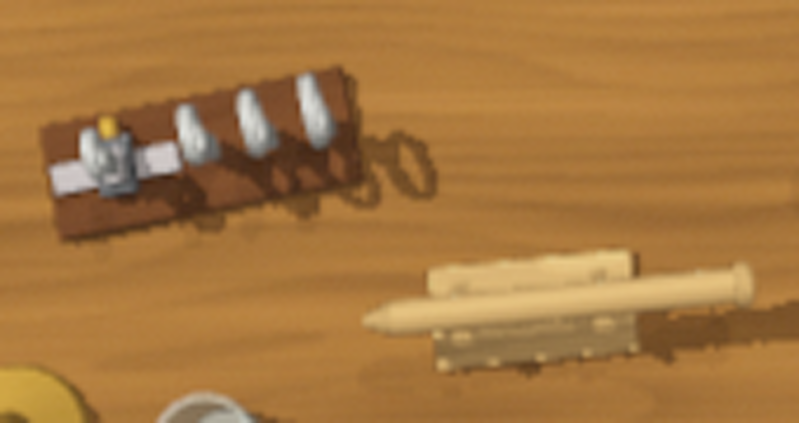

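View pics/sc.png

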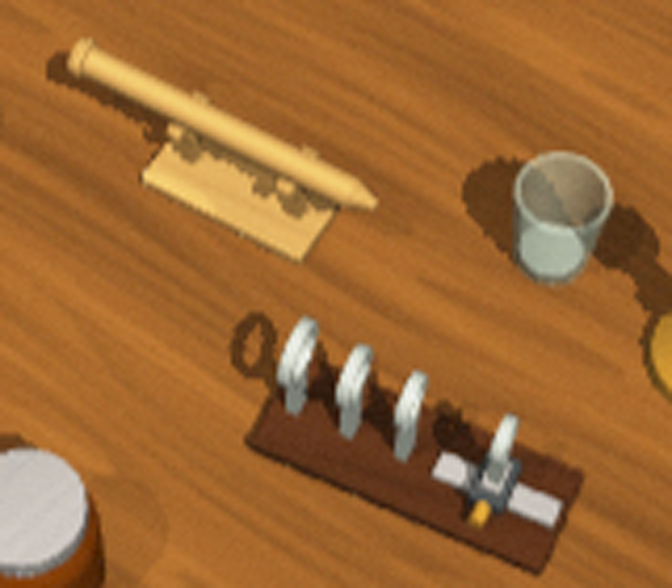

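The crop shows the pale wooden stem with its bead on the right at crop (748,284) and its taper on the left at (364,322). The gauge rings shrink from crop (315,110) to (108,155). Next I work out poses.

```bash
cat > h.py <<'E'
import numpy as np,pickle
def ray(c,uv,M=None):
    M=c["cam_to_world"] if M is None else M
    K=c["mtx"];d=np.array([(uv[0]-K[0,2])/K[0,0],-(uv[1]-K[1,2])/K[1,1],-1.])
    return M[:3,3],M[:3,:3]@d
def atz(c,uv,z,M=None):
    o,d=ray(c,uv,M);return o+d*(z-o[2])/d[2]
def proj(c,p,M=None):
    M=c["cam_to_world"] if M is None else M
    q=M[:3,:3].T@(np.asarray(p)-M[:3,3]);K=c["mtx"]
    return np.array([K[0,0]*q[0]/-q[2]+K[0,2],K[1,1]*-q[1]/-q[2]+K[1,2]])
E
python3 - <<'E'
from h import *
t=pickle.load(open("top0.pkl","rb"));s=pickle.load(open("scene0.pkl","rb"))
T=lambda a,b:(200+a/4.7-.5+.1,145+b/4.7-.4)
S=lambda a,b:(270+a/4.2-.4,165+b/4.2-.4)
np.set_printoptions(precision=1,suppress=True)
for n,p,z in [("nose",(364,322),60),("tail",(751,284),60),("g1",(345,68),12),("g2",(362,183),12),("g3",(62,240),12),("g4",(40,127),12)]:
    print("T",n,atz(t,T(*p),z))
for n,p,z in [("nose",(376,202),60),("tail",(74,57),60),("gl",(248,440),12),("gbr",(545,572),12),("gtr",(582,475),12),
 ("r1top",(303,320),96),("r3top",(415,374),92),("r4top",(508,418),89.5)]:
    print("S",n,atz(s,S(*p),z))
for n,p,z in [("r1top",(305,73),96),("r2top",(247,91),94),("r3top",(186,105),92),("r4",(97,130),88)]:
    print("T",n,atz(t,T(*p),z))
E
```

```text
T nose [476.7  46.2  60. ]
T tail [ 493.5 -172.5   60. ]
T g1 [630.4  61.   12. ]
T g2 [561.2  51.6  12. ]
T g3 [531.2 230.1  12. ]
T g4 [599.1 243.4  12. ]
S nose [474.3  44.7  60. ]
S tail [ 495.4 -173.4   60. ]
S gl [630.4  62.   12. ]
S gbr [598.7 246.7  12. ]
S gtr [534.2 232.4  12. ]
S r1top [585.7  68.1  96. ]
S r3top [575.5 137.4  92. ]
S r4top [567.1 193.4  89.5]
T r1top [613.5  73.3  96. ]
T r2top [604.5 105.8  94. ]
T r3top [597.8 140.1  92. ]
T r4 [585.5 190.7  88. ]
```

```bash
cat >> h.py <<'E'
from scipy.spatial.transform import Rotation as Ro
def tcp(s):
    return s["eef_pos"],Ro.from_euler("xyz",s["tcp_rot"]).as_matrix()
E
python3 - <<'E'
from cell import state
from h import *
t=pickle.load(open("top0.pkl","rb"));s=state();p,R=tcp(s);print(np.round(R,3),np.degrees(np.arctan2(R[1,1],R[0,1])))
for n,uv in dict(mug=(427,222),sauc=(382,182),cand=(205,238),candtop=(188,239),tum=(244,241),pot=(289,105)).items(): print(n,atz(t,uv,{"candtop":150}.get(n,20)).round())
E
```

```text
[[-0.     0.333  0.943]
 [-0.001  0.943 -0.333]
 [-1.    -0.001 -0.   ]] 70.53333141412196
mug [ 446. -358.   20.]
sauc [ 558. -240.   20.]
cand [414. 249.  20.]
candtop [414. 254. 150.]
tum [404. 142.  20.]
pot [782.  13.  20.]
```

Request:
move_arm:
  targets:
    - [0.16,-0.34,0.03,0,0,-33,1]
    - [0.16,-0.34,0.03,0,0,-33,1]
    - [0.16,-0.34,0.03,0,0,-33,1]
    - [0.16,-0.34,0.03,0,0,-33,1]
    - [0.16,-0.34,0.03,0,0,-33,1]
    - [0.16,-0.34,0.03,0,0,-33,1]
    - [0.16,-0.34,0.03,0,0,-33,1]
    - [0.22,-0.5,0.03,0,0,-45,1]
    - [0.27,-0.6,0.03,0,0,-55,1]
    - [0.27,-0.6,0.03,0,0,-60,1]

```text
t: 1.15
eef_pos: [415.1, 133.3, 243.9]
tcp_rot: [1.567, 1.57, 0.195]
ft_force: [1.2, 1.4, -0.4]
opening: 1.002
```

Request:
move_arm:
  targets:
    - [0.07,-0.03,0.03,0,0,-4,1]
    - [0.09,-0.06,0.03,0,0,-4,1]
    - [0.09,-0.06,0.03,0,0,-4,1]
    - [0.09,-0.06,0.03,0,0,-4,1]
    - [0.09,-0.06,0.03,0,0,-4,1]

```text
t: 1.65
eef_pos: [503.8, 75.7, 273.1]
tcp_rot: [-1.803, 1.569, 3.044]
ft_force: [-0.2, 0.3, -0.2]
opening: 1.0
```

Run:
```python
from cell import state, read_camera
from h import *
import cv2
s=state();p,R=tcp(s);c=read_camera("wrist");M=np.eye(4);M[:3,:3]=R;M[:3,3]=p;c["cam_to_world"]=M@c["mount"]
pickle.dump(c,open("w1.pkl","wb"));cv2.imwrite("pics/w1.png",c["img"]);print(s["joints"].round(2),p,np.degrees(np.arctan2(R[1,1],R[0,1])),s["t"],np.abs(s["qvel"]).max())
for q in [(594,70.5,75),(485,-63.7,60),(476,46,60),(494,-173,60)]: print(proj(c,q))
```

```text
[ 0.02  0.27  1.76  0.    1.12 -0.12] [503.81334051  75.7064899  273.09007684] 7.7430576972919525 1.65 0.020531374886314714
[380.34688274 188.00080838]
[291.46755502 259.43119838]
[293.63469531 190.94293416]
[289.62376535 318.32410487]
```

View pics/w1.png

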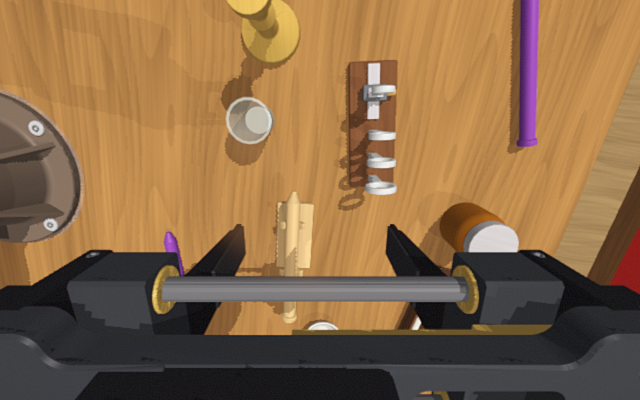

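Run:
```python
import cv2
t=cv2.imread("pics/w1.png")
cv2.imwrite("pics/w1a.png",cv2.resize(t[50:210,330:420],None,fx=3.7,fy=3.7,interpolation=cv2.INTER_CUBIC))
cv2.imwrite("pics/w1b.png",cv2.resize(t[180:330,240:350],None,fx=4,fy=4,interpolation=cv2.INTER_CUBIC))
```

```text
(no output)
```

View pics/w1a.png

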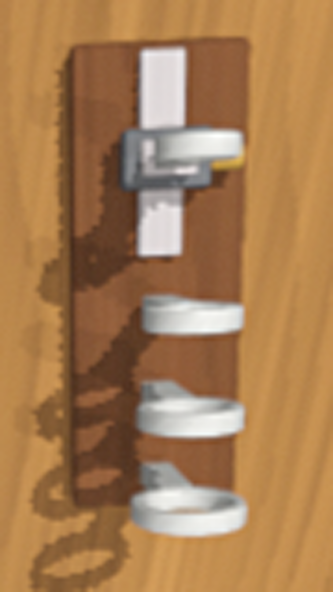

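View pics/w1b.png

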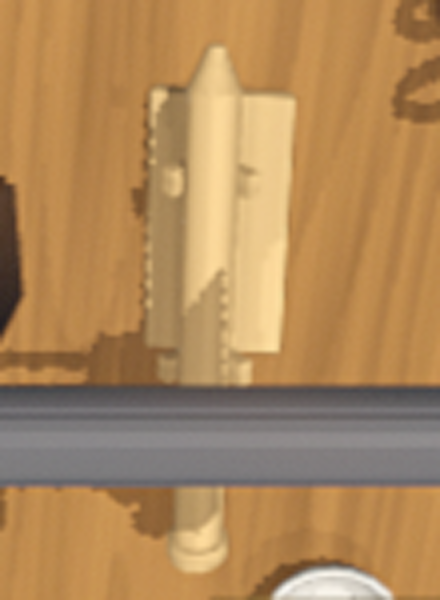

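Run:
```python
from h import *
np.set_printoptions(precision=1,suppress=True)
c=pickle.load(open("w1.pkl","rb"))
A=lambda a,b:(330+a/3.7-.4,50+b/3.7-.4)
B=lambda a,b:(240+a/4-.4,180+b/4-.4)
for n,p,z in [("TL",(72,45),12),("TR",(248,40),12),("BL",(73,505),12),("r1",(189,512),75),("r2",(191,418),75),("r3",(192.5,318),75)]: print(n,atz(c,A(*p),z))
for n,p,z in [("nose",(217,46),60),("mid",(212,250),60),("tail",(199,560),60)]: print(n,atz(c,B(*p),z))
```

```text
TL [530.3 231.4  12. ]
TR [596.6 242.1  12. ]
BL [561.4  52.3  12. ]
r1 [594.4  70.6  75. ]
r2 [588.1 105.1  75. ]
r3 [581.5 139.9  75. ]
nose [476.3  45.8  60. ]
mid [483.5 -34.2  60. ]
tail [ 493.8 -175.6   60. ]
```

Request:
move_arm:
  targets:
    - [-0.014,-0.05,-0.03,0,0,-3.1,1]
    - [-0.014,-0.1,-0.06,0,0,-3.1,1]
    - [-0.014,-0.14,-0.09,0,0,-3.1,1]
    - [-0.014,-0.18,-0.12,0,0,-3.1,1]
    - [-0.014,-0.1995,-0.15,0,0,-3.1,1]
    - [-0.014,-0.1995,-0.163,0,0,-3.1,1]
    - [-0.014,-0.1995,-0.163,0,0,-3.1,1]
    - [-0.014,-0.1995,-0.163,0,0,-3.1,1]

```text
t: 2.5
eef_pos: [490.7, -123.1, 111.2]
tcp_rot: [-2.688, 1.571, 2.107]
ft_force: [0.3, -0.1, -0.1]
opening: 0.998
```

```bash
cat > shot.py <<'E'
import sys,cv2
from cell import state, read_camera
from h import *
np.set_printoptions(precision=2,suppress=True)
n=sys.argv[1]
s=state();p,R=tcp(s);c=read_camera("wrist");M=np.eye(4);M[:3,:3]=R;M[:3,3]=p;c["cam_to_world"]=M@c["mount"]
pickle.dump(c,open(n+".pkl","wb"));cv2.imwrite(f"pics/{n}.png",c["img"]);print(s["t"],p,"jaw",np.degrees(np.arctan2(R[1,1],R[0,1])),R[:,0],s["ft_force"],s["opening"])
E
python3 shot.py w2
```

```text
2.5 [ 490.67 -123.08  111.21] jaw 4.717872968211221 [-0.  0. -1.] [ 0.34 -0.06 -0.06] 0.9977822492216917
```

View pics/w2.png

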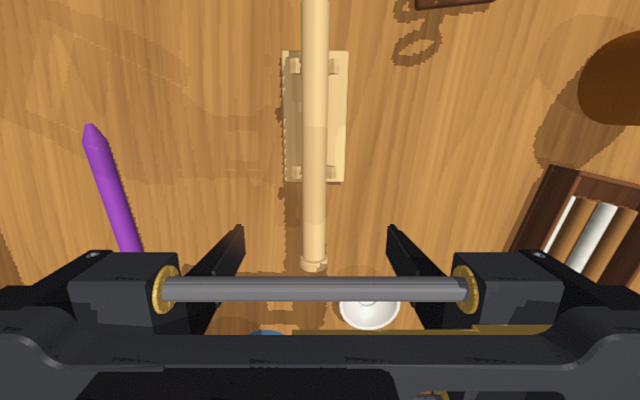

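The stem runs vertically at column ~315, centred between the jaws, with its bead at (314,263). Descend and grasp.

Request:
move_arm:
  targets:
    - [0,0,-0.035,0,0,0,1]
    - [0,0,-0.06,0,0,0,1]
    - [0,0,-0.07,0,0,0,1]
    - [0,0,-0.07,0,0,0,1]
    - [0,0,-0.07,0,0,0,-1]
    - [0,0,-0.07,0,0,0,-1]
    - [0,0,-0.07,0,0,0,-1]
    - [0,0,-0.07,0,0,0,-1]
    - [0,0,-0.07,0,0,0,-1]
    - [0,0,-0.07,0,0,0,-1]

```text
t: 3.55
eef_pos: [490.8, -124.3, 40.8]
tcp_rot: [1.221, 1.571, -0.269]
ft_force: [0.3, -0.2, 0.2]
opening: 0.555
```

Request:
move_arm:
  targets:
    - [0,0,0,0,0,0,-1]
    - [0,0,0,0,0,0,-1]
    - [0,0,0,0,0,0,-1]
    - [0,0,0,0,0,0,-1]

```text
t: 3.95
eef_pos: [490.7, -124.2, 40.6]
tcp_rot: [-1.872, 1.571, 2.921]
ft_force: [-1.4, -1.3, 0.3]
opening: 0.217
```

Request:
move_arm:
  targets:
    - [0,0,0.01,0,0,0,-1]
    - [0,0,0.03,0,0,0,-1]
    - [0,0,0.06,0,0,0,-1]
    - [0.02,0,0.06,0,0,1,-1]
    - [0.05,0,0.06,0,0,2,-1]
    - [0.08,0,0.06,0,0,3,-1]
    - [0.11,-0.001,0.06,0,0,4,-1]
    - [0.138,-0.002,0.06,0,0,5.3,-1]
    - [0.138,-0.002,0.06,0,0,5.3,-1]
    - [0.138,-0.002,0.06,0,0,5.3,-1]

```text
t: 4.95
eef_pos: [628.5, -126.0, 100.7]
tcp_rot: [-2.042, 1.57, 2.844]
ft_force: [0.4, -0.4, -1.0]
opening: 0.2
```

```bash
python3 shot.py w3
python3 - <<'E'
from h import *
c=pickle.load(open("w3.pkl","rb"))
for q in [(594.2,70.6,75),(585.5,119.8,75),(582,139.5,75)]: print(proj(c,q))
E
```

```text
4.95 [ 628.47 -125.98  100.75] jaw 9.956053980567404 [-0.  0. -1.] [ 0.42 -0.42 -0.99] 0.2002460958634094
[ 315.86566408 -111.95346362]
[ 315.75908994 -239.90173728]
[ 315.67602707 -298.90861354]
```

View pics/w3.png

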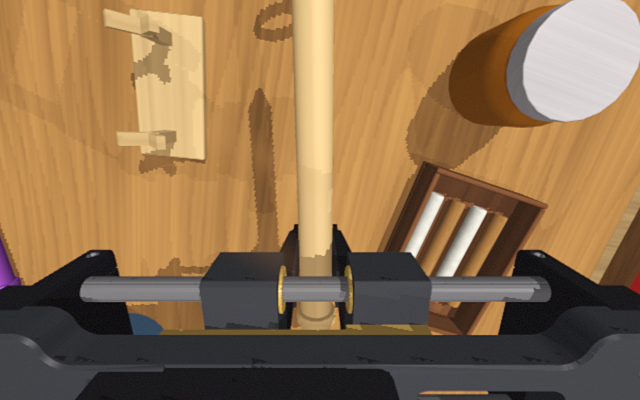

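Run:
```python
from cell import read_camera
from h import *
import cv2
for n,(a,b,e,f) in dict(scene=(160,310,280,440),top=(130,220,190,360)).items():
    c=read_camera(n);pickle.dump(c,open(n+"3.pkl","wb"));cv2.imwrite(f"pics/{n}3.png",cv2.resize(c["img"][a:b,e:f],None,fx=4,fy=4,interpolation=cv2.INTER_CUBIC))
w=pickle.load(open("w3.pkl","rb"))
print(atz(w,(312.5,0),119.5),atz(w,(315.5,240),119.5))
```

```text
[604.3991068    3.24154812 119.5       ] [ 626.9914744 -117.4924304  119.5      ]
```

View pics/scene3.png

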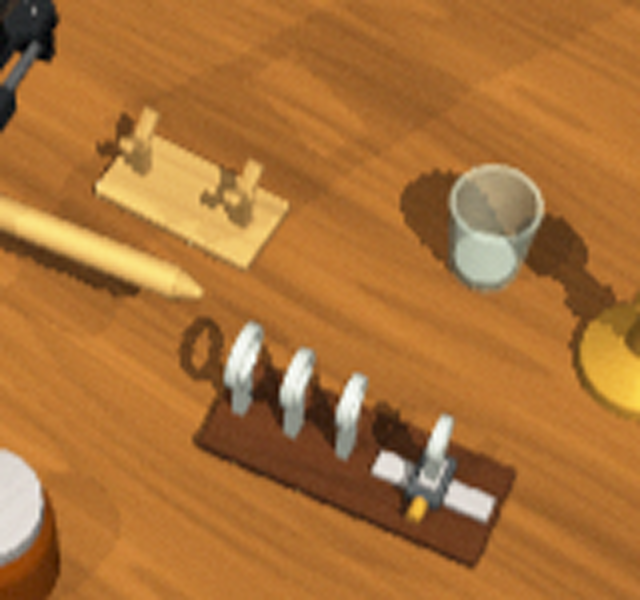

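View pics/top3.png

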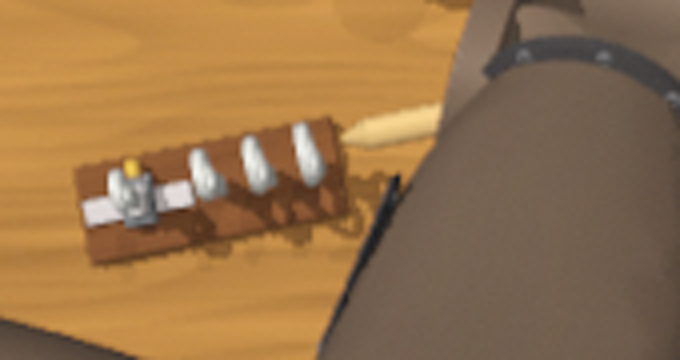

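Run:
```python
from h import *
s=pickle.load(open("scene3.pkl","rb"));t=pickle.load(open("top3.pkl","rb"))
A=[];b=[]
for c,uv in [(s,(329.9,232.9)),(t,(275.35,163.85))]:
    o,d=ray(c,uv);d/=np.linalg.norm(d);P=np.eye(3)-np.outer(d,d);A.append(P);b.append(P@o)
    print(atz(c,uv,119.7))
A=np.vstack(A);b=np.hstack(b);r=np.linalg.lstsq(A,b,rcond=None);print(r[0],r[1])
# mask ring refs on scene: predicted top of rings vs model
```

```text
[596.1863933   40.97831345 119.7       ]
[599.20152839  42.46380727 119.7       ]
[598.37278534  42.22303856 123.82406983] [0.14902302]
```

Request:
move_arm:
  targets:
    - [0.0005,0,-0.02,0,0,-0.5,-1]
    - [0.0005,0,-0.0445,0,0,-0.5,-1]
    - [0.0005,0,-0.0445,0,0,-0.5,-1]
    - [0.0005,0,-0.0445,0,0,-0.5,-1]

```text
t: 5.5
eef_pos: [629.0, -126.3, 56.7]
tcp_rot: [-2.125, 1.57, 2.752]
ft_force: [0.4, -0.3, -0.3]
opening: 0.203
```

```bash
cat > st.py <<'E'
import sys
from cell import read_camera,state
from h import *
import cv2
n=sys.argv[1];k=state();p,R=tcp(k);print(k["t"],p.round(2),"jaw",np.degrees(np.arctan2(R[1,1],R[0,1])).round(2),k["ft_force"].round(2),k["moment"].round(3),k["opening"])
for m,(a,b,e,f) in dict(scene=(200,300,290,420),top=(140,200,200,300)).items():
    c=read_camera(m);pickle.dump(c,open(m+n+".pkl","wb"));cv2.imwrite(f"pics/{m}{n}.png",cv2.resize(c["img"][a:b,e:f],None,fx=6,fy=6,interpolation=cv2.INTER_CUBIC))
E
python3 st.py 4
```

```text
5.5 [ 629.   -126.29   56.67] jaw 9.43 [ 0.39 -0.31 -0.29] [-0.151 -0.008 -0.025] 0.2029274338404567
```

View pics/scene4.png

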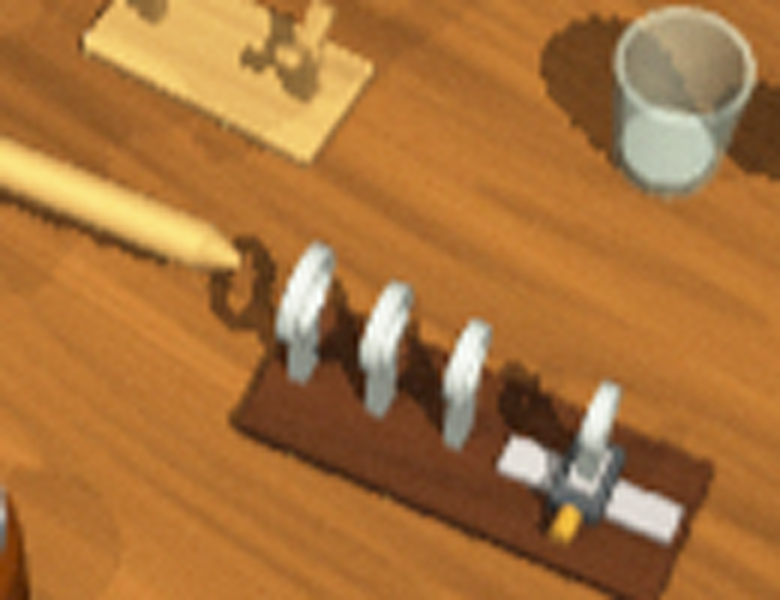

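View pics/top4.png

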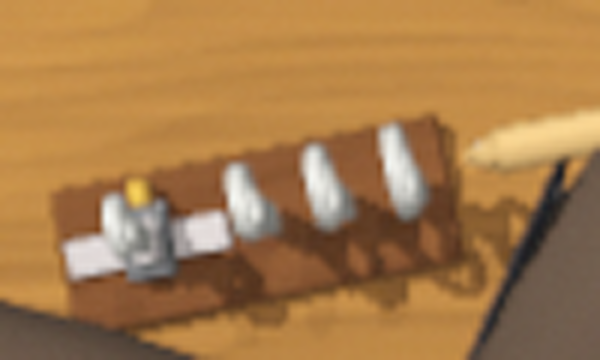

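```bash
cat > ov.py <<'E'
import sys,cv2
from h import *
n=sys.argv[1];gx,gy,yaw=map(float,sys.argv[2:5]);nose=None
d=np.array([np.cos(np.radians(yaw)),np.sin(np.radians(yaw)),0]);l=np.array([-d[1],d[0],0]);z=np.array([0,0,1.])
for m,(e,a) in dict(scene=(290,200),top=(200,140)).items():
    c=pickle.load(open(m+n+".pkl","rb"));im=cv2.imread(f"pics/{m}{n}.png")
    P=lambda q:((proj(c,q)-[e,a]+.5)*6*16).astype(int)
    for s,r in [(0,21),(35,19),(70,17)]:
        for o,col in [(-4,(0,0,255)),(4,(0,255,0))]:
            pts=[P(np.array([gx,gy,75])+d*(s+o)+r*(np.cos(u)*l+np.sin(u)*z)) for u in np.linspace(0,6.29,60)]
            cv2.polylines(im,[np.array(pts)],True,col,1,cv2.LINE_AA,4)
    pts=[P(np.array([gx,gy,75])+d*s) for s in (-60,70)]
    cv2.polylines(im,[np.array(pts)],False,(255,0,0),1,cv2.LINE_AA,4)
    for s in(-15,170):
        pts=[P(np.array([gx,gy,12])+d*s+l*35*k) for k in (-1,1)]
        cv2.polylines(im,[np.array(pts)],False,(255,255,0),1,cv2.LINE_AA,4)
    cv2.imwrite(f"pics/{m}{n}o.png",im)
E
python3 ov.py 4 594.2 70.6 100
```

```text
(no output)
```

View pics/scene4o.png

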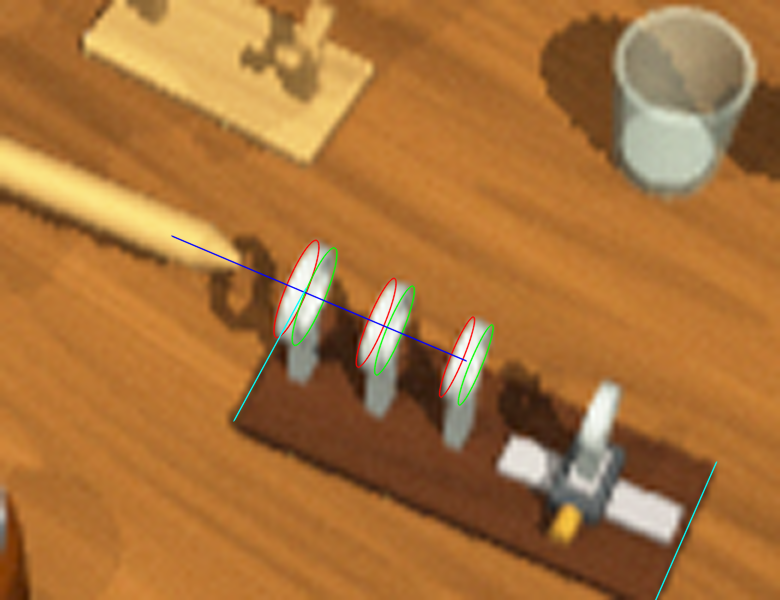

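View pics/top4o.png

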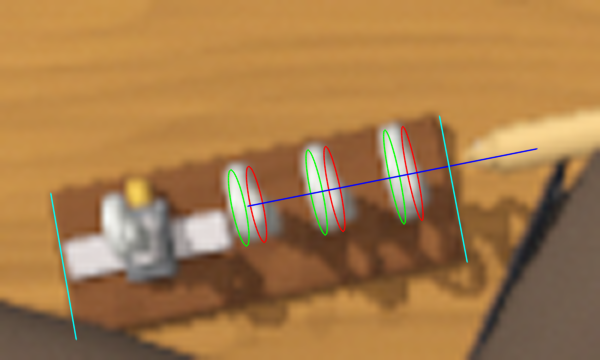

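```bash
cat > tri.py <<'E'
from h import *
def tri(n,a,b):
    s=pickle.load(open(f"scene{n}.pkl","rb"));t=pickle.load(open(f"top{n}.pkl","rb"))
    A=[];B=[]
    for c,uv in [(s,(290+a[0]/6-.5,200+a[1]/6-.5)),(t,(200+b[0]/6-.5,140+b[1]/6-.5))]:
        o,d=ray(c,uv);d/=np.linalg.norm(d);P=np.eye(3)-np.outer(d,d);A.append(P);B.append(P@o)
    r=np.linalg.lstsq(np.vstack(A),np.hstack(B),rcond=None);return r[0].round(1),np.sqrt(r[1]).round(2)
def rel(p,g=(594.2,70.6,75),yaw=100):
    d=np.array([np.cos(np.radians(yaw)),np.sin(np.radians(yaw)),0]);q=p-np.array(g);return (q@d).round(1),(q@np.array([-d[1],d[0],0])).round(1),q[2].round(1)
E
python3 - <<'E'
from tri import *
for n,a,b in [("nose",(238,262),(468,155))]:
    r=tri(4,a,b);print(n,r,rel(r[0]))
for n,p in [("scene",(594.2,70.6,75)),("top",(594.2,70.6,75)),("scene",(598.5,42,75)),("top",(598.5,42,75)),("scene",(598.5,42,78)),("top",(598.5,42,78)),("scene",(601,42,75)),("top",(601,42,75))]:
    c=pickle.load(open(n+"4.pkl","rb"));e=(290,200) if n=="scene" else (200,140);print(n,p,((proj(c,p)-e+.5)*6).round(1))
E
```

```text
nose (array([601.3,  41.8,  79.8]), array([0.82])) (np.float64(-29.6), np.float64(-2.0), np.float64(4.8))
scene (594.2, 70.6, 75) [305.2 292.3]
top (594.2, 70.6, 75) [403.1 174.8]
scene (598.5, 42, 75) [241.  263.4]
top (598.5, 42, 75) [467.7 163.7]
scene (598.5, 42, 78) [241.  259.6]
top (598.5, 42, 78) [467.  162.7]
scene (601, 42, 75) [237.4 267.7]
top (601, 42, 75) [467.7 158.1]
```

Request:
move_arm:
  targets:
    - [-0.0035,0.02,-0.0005,0,0,0,-1]
    - [-0.0069,0.039,-0.0005,0,0,0,-1]
    - [-0.0085,0.048,-0.0005,0,0,0,-1]
    - [-0.0085,0.048,-0.0005,0,0,0,-1]
    - [-0.0085,0.048,-0.0005,0,0,0,-1]

```text
t: 6.1
eef_pos: [621.0, -77.9, 55.9]
tcp_rot: [1.038, 1.57, -0.367]
ft_force: [-0.3, -0.3, -0.0]
opening: 0.205
```

```bash
python3 st.py 5; python3 ov.py 5 594.2 70.6 100; python3 shot.py w5
```

```text
6.1 [621.   -77.85  55.95] jaw 9.51 [-0.3  -0.32 -0.01] [-0.149  0.027  0.02 ] 0.20503239148122088
6.2 [620.98 -78.53  55.74] jaw 9.441209608100856 [ 0. -0. -1.] [ 0.56 -0.28 -0.91] 0.20297847131985727
```

View pics/scene5.png

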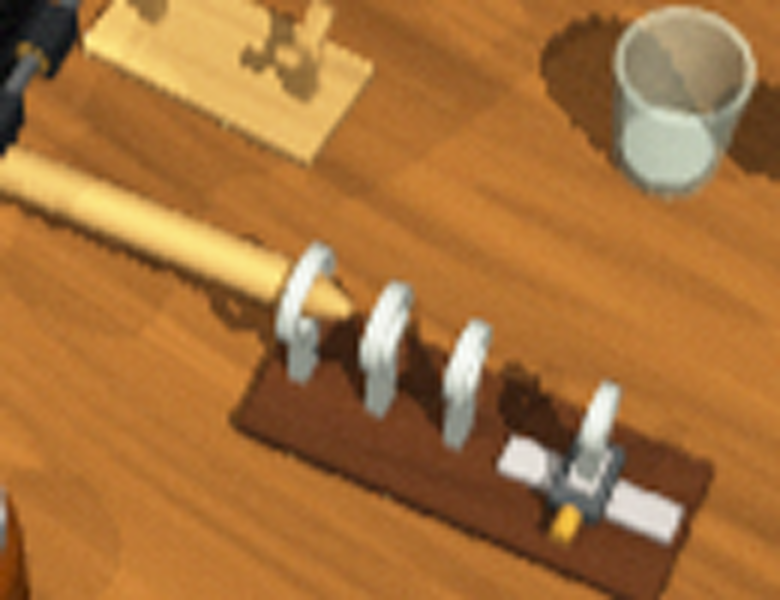

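View pics/top5o.png

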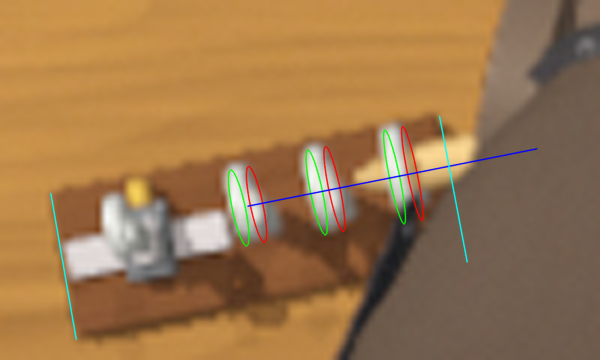

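View pics/w5.png

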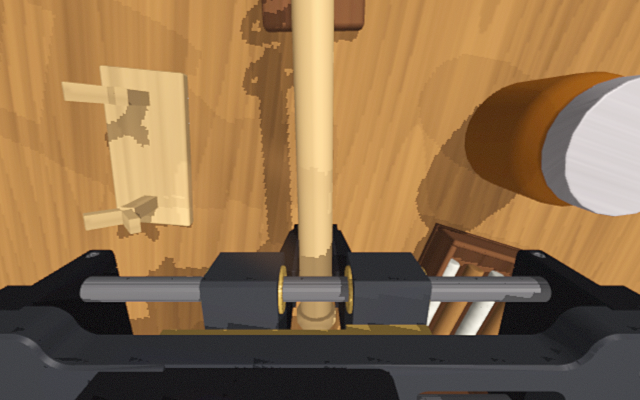

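```bash
cat > wfit.py <<'E'
import sys,cv2
from h import *
from scipy.optimize import least_squares
n=sys.argv[1];rows=range(int(sys.argv[2]),int(sys.argv[3]),8);rows=list(rows)
c=pickle.load(open(n+".pkl","rb"));M=c["mount"];im=c["img"].astype(float)
obs=[]
for v in rows:
    g=cv2.GaussianBlur(im,(1,5),0)[v]
    # saturation/gradient-based edges searched near 315+-30
    d=np.abs(np.diff(g,axis=0)).sum(1)
    L=slice(280,308);Rr=slice(322,350)
    def pk(sl):
        w=d[sl];i=w.argmax()+sl.start;k=np.arange(i-1,i+2);return (d[k]*k).sum()/d[k].sum()+.5
    obs.append((v,pk(L),pk(Rr)))
obs=np.array(obs);print(obs.round(1)[::4].tolist())
K=c["mtx"]
# cylinder in tool coords: point (px,py,0) dir (a,b,1) radius 10; camera ray tangent: distance = 10
def res(x):
    p=np.array([x[0],x[1],0]);u=np.array([x[2],x[3],1.]);u/=np.linalg.norm(u);r=[]
    for v,l,rr in obs:
        for uu,sg in((l,-1),(rr,1)):
            o,dd=ray(c,(uu,v),M);nn=np.cross(dd,u);nn/=np.linalg.norm(nn);r.append(((o-p)@nn)*1.0)
    r=np.array(r).reshape(-1,2);s=np.sign(r[:,0]-r[:,1]).mean()
    return np.r_[r[:,0]-10*s,r[:,1]+10*s]
f=least_squares(res,[-19,0,0,0],loss="soft_l1");x=f.x
print("at TCP: x(behind) %.2f y %.2f ; slope down %.2f deg, yaw slope %.2f deg, rms %.2f"%(x[0],x[1],np.degrees(x[2]),np.degrees(x[3]),np.sqrt((f.fun**2).mean())))
E
python3 wfit.py w5 0 220; python3 wfit.py w3 0 220;python3 wfit.py w2 40 240
```

```text
[[0.0, 291.6, 333.3], [32.0, 291.9, 333.2], [64.0, 293.6, 332.4], [96.0, 285.7, 332.2], [128.0, 287.6, 332.2], [160.0, 289.0, 332.1], [192.0, 289.2, 331.5]]
at TCP: x(behind) -59.61 y -3.00 ; slope down -20.03 deg, yaw slope -0.73 deg, rms 1.08
[[0.0, 282.1, 332.6], [32.0, 292.7, 332.6], [64.0, 294.7, 333.2], [96.0, 293.4, 332.4], [128.0, 296.7, 331.7], [160.0, 297.7, 332.3], [192.0, 296.4, 332.1]]
at TCP: x(behind) -7.71 y -0.04 ; slope down 3.50 deg, yaw slope 0.66 deg, rms 0.93
[[40.0, 302.5, 328.2], [72.0, 299.3, 347.3], [104.0, 280.4, 346.2], [136.0, 283.1, 345.2], [168.0, 300.3, 344.1], [200.0, 284.1, 325.1], [232.0, 302.7, 324.4]]
at TCP: x(behind) -27.45 y -6.59 ; slope down 33.45 deg, yaw slope -4.31 deg, rms 3.35
```

Run:
```python
import cv2
t=cv2.imread("pics/w5.png")
a=cv2.resize(t[0:60,275:355],None,fx=9,fy=4.5,interpolation=cv2.INTER_CUBIC);b=cv2.resize(t[170:230,275:355],None,fx=9,fy=4.5,interpolation=cv2.INTER_CUBIC)
cv2.imwrite("pics/w5c.png",cv2.vconcat([a,b]))
```

```text
(no output)
```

View pics/w5c.png

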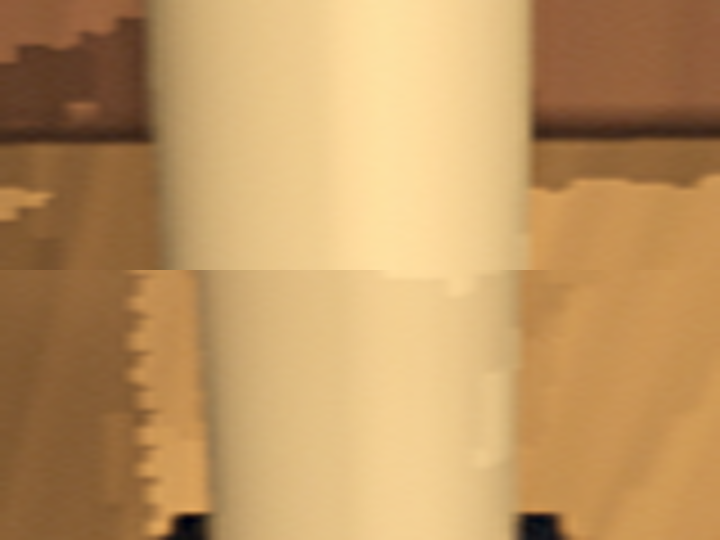

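```bash
cat > mfit.py <<'E'
from h import *
from scipy.optimize import least_squares
def mfit(n,obs):
    c=pickle.load(open(n+".pkl","rb"));M=c["mount"]
    def res(x):
        p=np.array([x[0],x[1],0]);u=np.array([x[2],x[3],1.])*np.array([-1,-1,-1]);u/=np.linalg.norm(u);r=[]
        for v,l,rr in obs:
            for uu in (l,rr):
                o,dd=ray(c,(uu,v),M);nn=np.cross(dd,u);nn/=np.linalg.norm(nn);r.append((o-p)@nn)
        r=np.array(r).reshape(-1,2);s=np.sign((r[:,0]-r[:,1]).mean());return np.r_[r[:,0]-10*s,r[:,1]+10*s]
    f=least_squares(res,[-19,0,0,0]);x=f.x
    print("at TCP: x %.2f y %.2f; slope of x per +feed %.2f deg, y per +feed %.2f deg"%(x[0],x[1],-np.degrees(x[2]),-np.degrees(x[3])),f.fun.round(2))
E
python3 - <<'E'
from mfit import *
e=lambda v:275+v/9-.5
mfit("w5",[(0,e(150),e(531)),(59,e(165),e(528)),(171,e(199),e(518)),(228,e(212),e(516))])
E
```

```text
at TCP: x -15.98 y -0.15; slope of x per +feed -0.39 deg, y per +feed -0.57 deg [ 0.01 -0.06  0.11 -0.07 -0.01  0.05 -0.08  0.05]
```

Request:
move_arm:
  targets:
    - [-0.002,0.008,-0.0005,-0.25,-0.04,0,-1]
    - [-0.0045,0.023,-0.0005,-0.49,-0.09,0,-1]
    - [-0.0075,0.04,-0.0005,-0.49,-0.09,0,-1]
    - [-0.0075,0.04,-0.0005,-0.49,-0.09,0,-1]
    - [-0.0075,0.04,-0.0005,-0.49,-0.09,0,-1]

```text
t: 6.75
eef_pos: [613.3, -37.2, 55.3]
tcp_rot: [0.04, 1.562, -1.364]
ft_force: [0.8, 0.4, -0.8]
opening: 0.203
```

```bash
python3 st.py 6; python3 shot.py w6
python3 - <<'E'
import cv2
t=cv2.imread("pics/w6.png")
cv2.imwrite("pics/w6c.png",cv2.resize(t[0:130,235:395],None,fx=4.5,fy=4.5,interpolation=cv2.INTER_CUBIC))
E
```

```text
6.75 [613.28 -37.22  55.3 ] jaw 9.54 [ 0.85  0.39 -0.8 ] [-0.192  0.067 -0.044] 0.20278623174581994
6.85 [613.43 -38.08  55.27] jaw 9.470899134919577 [ 0.   -0.01 -1.  ] [-0.18  0.68 -1.31] 0.19835975096584893
```

View pics/scene6.png

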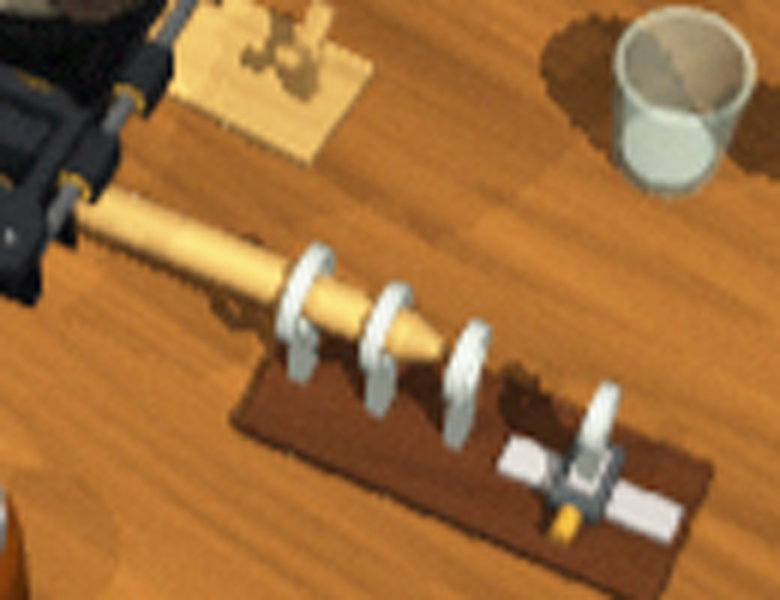

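View pics/top6.png

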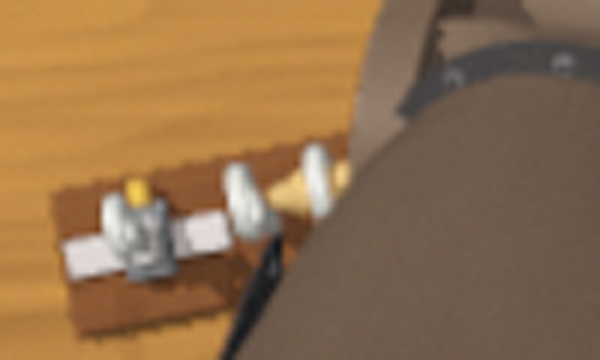

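View pics/w6c.png

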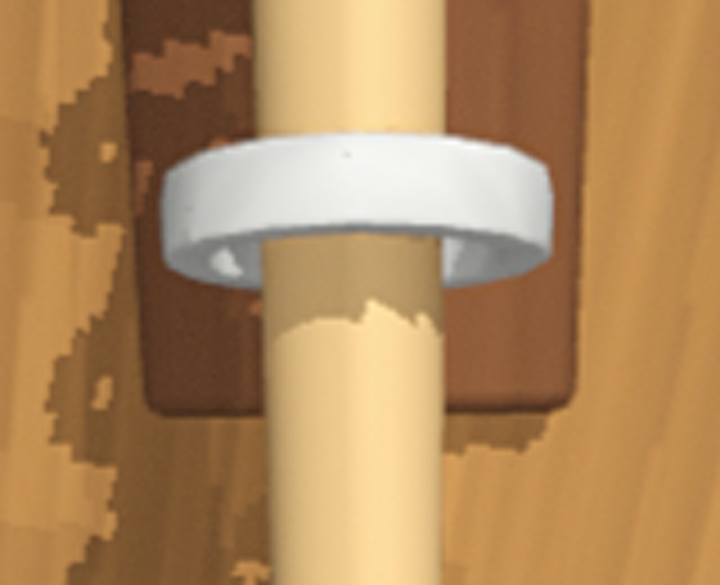

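Request:
move_arm:
  targets:
    - [-0.0009,0.005,0,0,0,0,-1]
    - [-0.0017,0.01,0,0,0,0,-1]
    - [-0.0026,0.015,0,0,0,0,-1]
    - [-0.0035,0.02,0,0,0,0,-1]
    - [-0.0043,0.025,0,0,0,0,-1]
    - [-0.0043,0.025,0,0,0,0,-1]
    - [-0.0043,0.025,0,0,0,0,-1]

```text
t: 7.6
eef_pos: [609.0, -13.1, 55.2]
tcp_rot: [0.039, 1.562, -1.366]
ft_force: [-0.2, 0.5, -1.1]
opening: 0.204
```

```bash
python3 shot.py w7
python3 - <<'E'
import cv2
t=cv2.imread("pics/w7.png")
cv2.imwrite("pics/w7c.png",cv2.resize(t[0:180,235:395],None,fx=3.3,fy=3.3,interpolation=cv2.INTER_CUBIC))
E
```

```text
7.6 [609.03 -13.07  55.21] jaw 9.466342491121495 [ 0.   -0.01 -1.  ] [-0.21  0.53 -1.13] 0.2038017048185874
```

View pics/w7c.png

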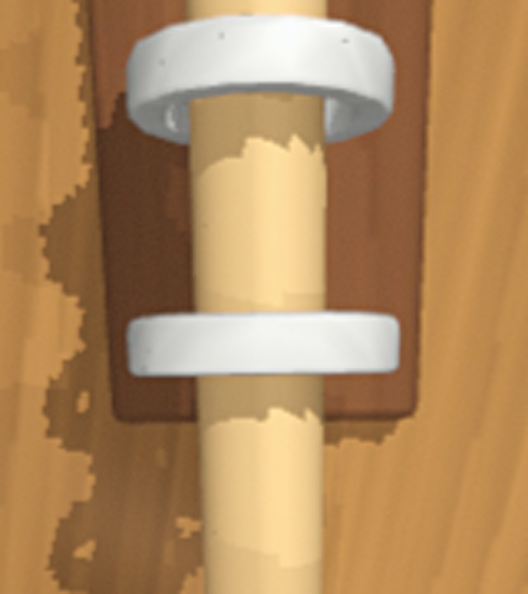

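Request:
move_arm:
  targets:
    - [-0.0008,0.005,0,0,0,0,-1]
    - [-0.0016,0.01,0,0,0,0,-1]
    - [-0.0024,0.015,0,0,0,0,-1]
    - [-0.0033,0.02,0,0,0,0,-1]
    - [-0.0041,0.025,0,0,0,0,-1]
    - [-0.0041,0.025,0,0,0,0,-1]
    - [-0.0041,0.025,0,0,0,0,-1]

```text
t: 8.35
eef_pos: [604.9, 12.0, 55.2]
tcp_rot: [0.029, 1.562, -1.376]
ft_force: [-0.6, -0.7, -0.1]
opening: 0.201
```

```bash
python3 shot.py w8; python3 st.py 8;python3 - <<'E'
import cv2
t=cv2.imread("pics/w8.png")
cv2.imwrite("pics/w8c.png",cv2.resize(t[0:180,235:395],None,fx=3.3,fy=3.3,interpolation=cv2.INTER_CUBIC))
E
```

```text
8.35 [604.89  11.97  55.2 ] jaw 9.469699154128065 [ 0.   -0.01 -1.  ] [-0.59 -0.73 -0.14] 0.20144761606724151
8.4 [604.95  11.77  55.22] jaw 9.45 [-0.44  0.1  -1.24] [-0.093  0.032  0.015] 0.20271292304766717
```

View pics/w8c.png

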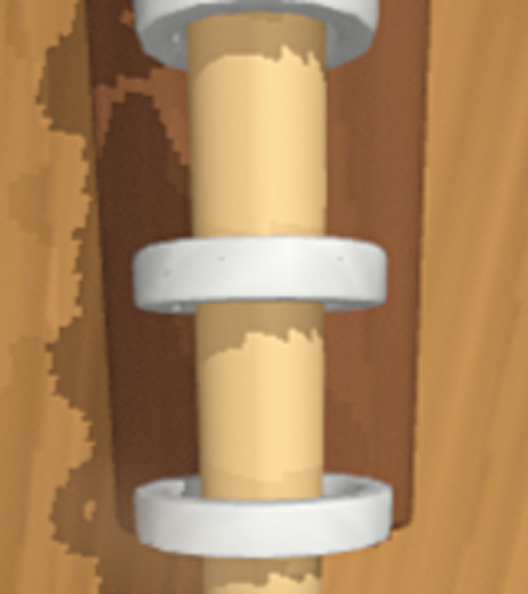

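View pics/scene8.png

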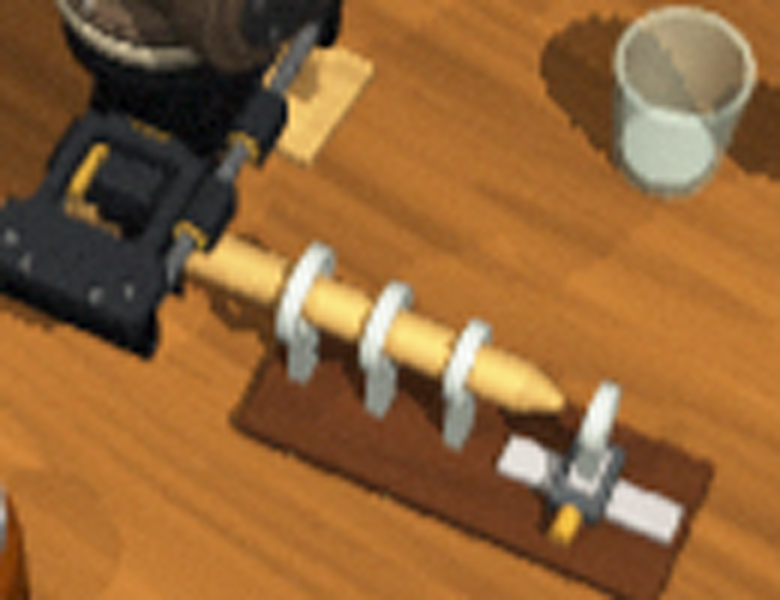

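Request:
move_arm:
  targets:
    - [-0.0002,0.0015,0,0,0,0,-1]
    - [-0.0005,0.003,0,0,0,0,-1]
    - [-0.0008,0.0045,0,0,0,0,-1]
    - [-0.001,0.006,0,0,0,0,-1]
    - [-0.0013,0.0075,0,0,0,0,-1]
    - [-0.0015,0.009,0,0,0,0,-1]
    - [-0.0018,0.0105,0,0,0,0,-1]
    - [-0.002,0.012,0,0,0,0,-1]
    - [-0.002,0.012,0,0,0,0,-1]
    - [-0.002,0.012,0,0,0,0,-1]

```text
t: 9.5
eef_pos: [602.9, 23.8, 55.2]
tcp_rot: [0.034, 1.562, -1.372]
ft_force: [-0.5, -1.1, -1.3]
opening: 0.205
```

```bash
python3 st.py 9
```

```text
9.5 [602.93  23.83  55.19] jaw 9.46 [-0.51 -1.11 -1.29] [-0.149  0.038 -0.029] 0.20496385702227343
```

View pics/scene9.png

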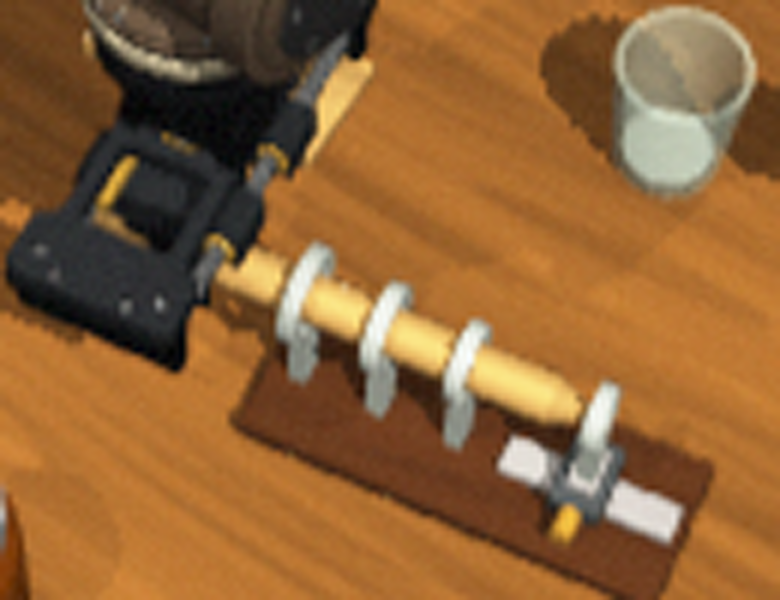

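Request:
move_arm:
  targets:
    - [-0.0002,0.001,0,0,0,0,-1]
    - [-0.0003,0.002,0,0,0,0,-1]
    - [-0.0005,0.003,0,0,0,0,-1]
    - [-0.0007,0.004,0,0,0,0,-1]
    - [-0.0007,0.004,0,0,0,0,-1]
    - [-0.0007,0.004,0,0,0,0,-1]

```text
t: 10.2
eef_pos: [602.2, 27.8, 55.2]
tcp_rot: [0.033, 1.562, -1.373]
ft_force: [0.2, -0.6, -0.2]
opening: 0.206
```

Request:
move_arm:
  targets:
    - [-0.0002,0.001,0,0,0,0,-1]
    - [-0.0003,0.002,0,0,0,0,-1]
    - [-0.0003,0.002,0,0,0,0,-1]
    - [-0.0003,0.002,0,0,0,0,-1]

```text
t: 10.6
eef_pos: [601.9, 29.8, 55.2]
tcp_rot: [0.032, 1.562, -1.374]
ft_force: [0.3, -0.0, -0.8]
opening: 0.203
```

Request:
move_arm:
  targets:
    - [-0.0002,0.001,0,0,0,0,-1]
    - [-0.0002,0.001,0,0,0,0,-1]
    - [-0.0002,0.001,0,0,0,0,-1]

```text
t: 10.9
eef_pos: [601.7, 30.8, 55.2]
tcp_rot: [0.029, 1.562, -1.377]
ft_force: [-0.3, 0.3, -0.9]
opening: 0.202
```

Request:
move_arm:
  targets:
    - [-0.0002,0.001,0,0,0,0,-1]
    - [-0.0002,0.001,0,0,0,0,-1]
    - [-0.0002,0.001,0,0,0,0,-1]

```text
t: 11.2
eef_pos: [601.5, 31.8, 55.2]
tcp_rot: [0.036, 1.562, -1.37]
ft_force: [-0.8, 0.0, -1.7]
opening: 0.205
```

Request:
move_arm:
  targets:
    - [-0.0002,0.001,0,0,0,0,-1]
    - [-0.0002,0.001,0,0,0,0,-1]
    - [-0.0002,0.001,0,0,0,0,-1]

```text
t: 11.5
eef_pos: [601.3, 32.8, 55.2]
tcp_rot: [0.026, 1.562, -1.38]
ft_force: [-0.5, -0.4, -1.0]
opening: 0.204
```

```bash
python3 st.py 10
```

```text
11.5 [601.29  32.82  55.18] jaw 9.45 [-0.48 -0.4  -0.96] [-0.13   0.062 -0.02 ] 0.20434441247765017
```

View pics/scene10.png

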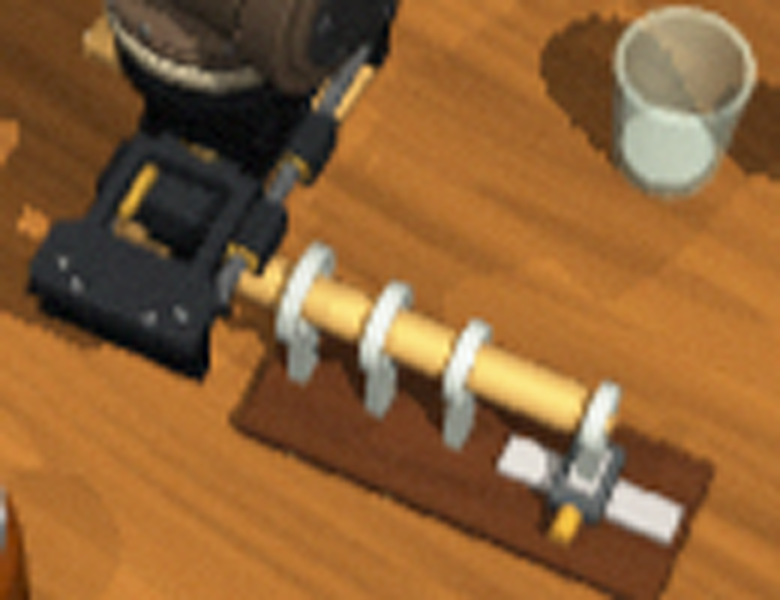

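Request:
move_arm:
  targets:
    - [-0.0001,0.0005,0,0,0,0,-1]
    - [-0.0002,0.001,0,0,0,0,-1]
    - [-0.0002,0.001,0,0,0,0,-1]

```text
t: 11.9
eef_pos: [601.1, 33.7, 55.2]
tcp_rot: [0.037, 1.562, -1.369]
ft_force: [-1.0, -2.0, -0.7]
opening: 0.201
```

Request:
move_arm:
  targets:
    - [-0.0001,0.0005,0,0,0,0,-1]
    - [-0.0002,0.001,0,0,0,0,-1]
    - [-0.0002,0.001,0,0,0,0,-1]

```text
t: 12.2
eef_pos: [601.1, 34.4, 55.3]
tcp_rot: [0.069, 1.561, -1.336]
ft_force: [0.1, -4.7, -1.1]
opening: 0.203
```

Request:
move_arm:
  targets:
    - [-0.0001,0.0005,0,0,0,0,-1]
    - [-0.0002,0.001,0,0,0,0,-1]
    - [-0.0002,0.001,0,0,0,0,-1]

```text
t: 12.5
eef_pos: [600.9, 35.3, 55.3]
tcp_rot: [0.07, 1.561, -1.336]
ft_force: [1.1, -6.8, -0.5]
opening: 0.205
```

```bash
python3 st.py 11
```

```text
12.5 [600.94  35.27  55.26] jaw 9.45 [ 1.14 -6.84 -0.48] [-1.043 -0.089  0.035] 0.20455870201024218
```

Request:
move_arm:
  targets:
    - [-0.0001,0.0005,0,0,0,0,-1]
    - [-0.0002,0.001,0,0,0,0,-1]
    - [-0.0002,0.0015,0,0,0,0,-1]
    - [-0.0003,0.002,0,0,0,0,-1]
    - [-0.0003,0.002,0,0,0,0,-1]

```text
t: 13.1
eef_pos: [600.6, 37.3, 55.3]
tcp_rot: [0.073, 1.561, -1.333]
ft_force: [-0.5, -5.8, -1.0]
opening: 0.203
```

```bash
python3 st.py 12
python3 - <<'E'
import cv2
cv2.imwrite("pics/cmp.png",cv2.vconcat([cv2.imread(f"pics/scene{i}.png")[330:570,430:760] for i in (10,12)]))
E
```

```text
13.1 [600.65  37.32  55.26] jaw 9.45 [-0.5  -5.76 -1.01] [-1.005 -0.008  0.06 ] 0.20292930449470062
```

View pics/cmp.png

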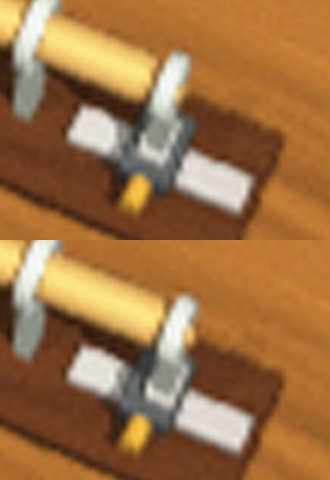

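```bash
cat > slide.py <<'E'
import sys
from h import *
import cv2
a,b=sys.argv[1:3]
for m,(e,y0),box in [("scene",(290,200),None),("top",(200,140),None)]:
    A=pickle.load(open(f"{m}{a}.pkl","rb"));B=pickle.load(open(f"{m}{b}.pkl","rb"))
    d=np.array([-.1736,.985,0]);g=np.array([594.2,70.6,75])
    p=lambda s,z=75:proj(A,g+d*s+[0,0,z-75])
    mmv=(p(126)-p(124))/2
    u=lambda i:cv2.resize(i,None,fx=8,fy=8,interpolation=cv2.INTER_CUBIC)
    if m=="scene": x0,y,w,h=385,262,10,14   # lower part of ring/post
    else: x0,y,w,h=216,171,14,16
    T=u(A["img"])[y*8:(y+h)*8,x0*8:(x0+w)*8];I=u(B["img"])[(y-6)*8:(y+h+6)*8,(x0-10)*8:(x0+w+10)*8]
    r=cv2.matchTemplate(I,T,cv2.TM_CCOEFF_NORMED);_,v,_,l=cv2.minMaxLoc(r)
    px=np.array([l[0]/8-10,l[1]/8-6]);print(m,"score",round(v,2),"px",px,"mm",round(px@mmv/(mmv@mmv),1),"mm/axis",mmv.round(2))
E
python3 slide.py 10 11; python3 slide.py 10 12;python3 slide.py 11 12
```

```text
scene score 0.97 px [0.5  0.25] mm 1.3 mm/axis [0.4  0.17]
top score 0.97 px [-0.625  0.   ] mm 1.6 mm/axis [-0.37  0.07]
scene score 0.98 px [1.25  0.625] mm 3.2 mm/axis [0.4  0.17]
top score 0.95 px [-1.375  0.125] mm 3.6 mm/axis [-0.37  0.07]
scene score 0.99 px [0.875 0.25 ] mm 2.1 mm/axis [0.4  0.17]
top score 0.99 px [-0.75  0.  ] mm 1.9 mm/axis [-0.37  0.07]
```

View pics/top12.png

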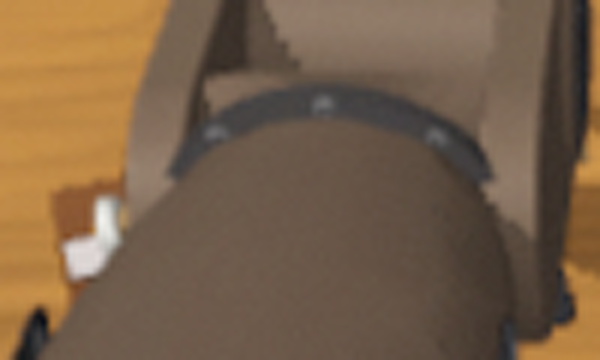

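Request:
move_arm:
  targets:
    - [-0.0001,0.0005,0,0,0,0,-1]
    - [-0.0002,0.001,0,0,0,0,-1]
    - [-0.0002,0.0015,0,0,0,0,-1]
    - [-0.0003,0.0018,0,0,0,0,-1]
    - [-0.0003,0.0018,0,0,0,0,-1]

```text
t: 13.7
eef_pos: [600.3, 39.1, 55.3]
tcp_rot: [0.069, 1.561, -1.337]
ft_force: [0.7, -6.1, -0.1]
opening: 0.203
```

```bash
python3 st.py 13; for i in 4 5 6 8 9 10 11; do python3 slide.py $i 13|head -1;done; python3 slide.py 4 10|head -1
python3 - <<'E'
import cv2
cv2.imwrite("pics/cmp2.png",cv2.hconcat([cv2.imread(f"pics/scene{i}.png")[330:570,430:760] for i in (10,13)]))
E
```

```text
13.7 [600.34  39.09  55.26] jaw 9.45 [ 0.69 -6.08 -0.12] [-1.052 -0.116  0.054] 0.20250780954701245
scene score 0.87 px [2.125 0.875] mm 5.3 mm/axis [0.4  0.17]
scene score 0.87 px [2. 1.] mm 5.2 mm/axis [0.4  0.17]
scene score 0.87 px [2. 1.] mm 5.2 mm/axis [0.4  0.17]
scene score 0.86 px [2. 1.] mm 5.2 mm/axis [0.4  0.17]
scene score 0.94 px [2.    0.875] mm 5.0 mm/axis [0.4  0.17]
scene score 0.98 px [2.    0.875] mm 5.0 mm/axis [0.4  0.17]
scene score 0.97 px [1.5   0.625] mm 3.8 mm/axis [0.4  0.17]
scene score 0.89 px [0.125 0.   ] mm 0.3 mm/axis [0.4  0.17]
```

View pics/cmp2.png

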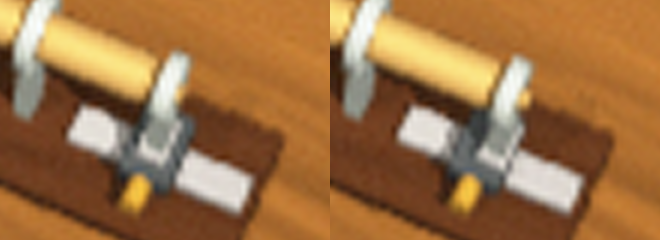

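Request:
move_arm:
  targets:
    - [0,0,0,0,0,0,-0.4]
    - [0,0,0,0,0,0,-0.4]
    - [0,0,0,0,0,0,-0.4]
    - [0,0,0,0,0,0,0]
    - [0,0,0,0,0,0,0]
    - [0,0,0,0,0,0,0.3]
    - [0,0,0,0,0,0,0.3]
    - [0,0,0,0,0,0,0.3]
    - [0,0,0,0,0,0,0.3]

```text
t: 14.7
eef_pos: [600.1, 39.6, 55.2]
tcp_rot: [0.034, 1.562, -1.372]
ft_force: [-0.6, 0.4, -0.2]
opening: 0.645
```

```bash
python3 st.py 14; python3 slide.py 10 14|head -1; python3 shot.py w14
```

```text
14.7 [600.11  39.61  55.2 ] jaw 9.45 [-0.63  0.41 -0.18] [-0.076  0.026 -0.04 ] 0.6447074593093113
scene score 0.99 px [2.   0.75] mm 4.9 mm/axis [0.4  0.17]
14.8 [600.13  39.59  55.18] jaw 9.451774934611091 [ 0.   -0.01 -1.  ] [0.17 0.43 0.29] 0.6510638743281454
```

View pics/w14.png

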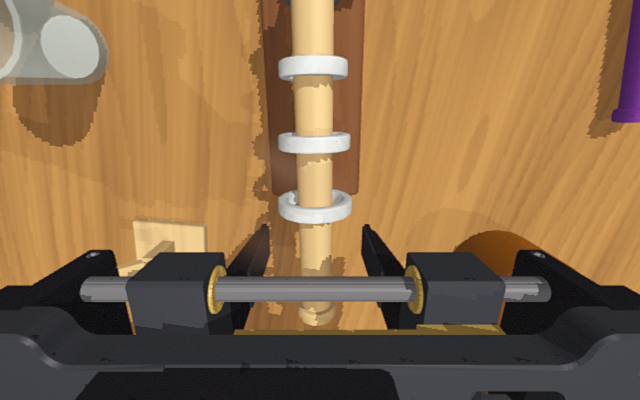

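View pics/scene14.png

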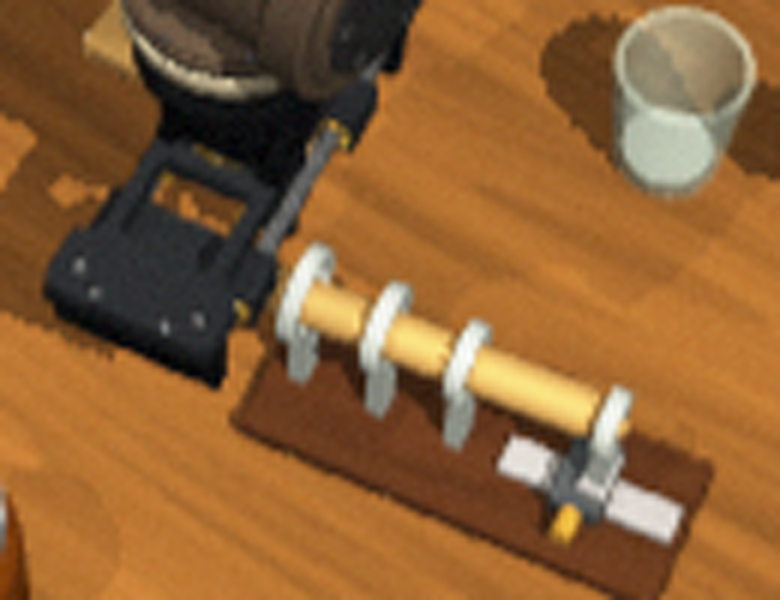

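The fingers stand clear of the stem on both sides, the stem lies in the rings, and the slide reads about 4.9 mm. Raise straight up.

Request:
move_arm:
  targets:
    - [0,0,0.01,0,0,0,0.3]
    - [0,0,0.03,0,0,0,0.3]
    - [0,0,0.06,0,0,0,0.3]
    - [0,0,0.09,0,0,0,0.3]
    - [0,0,0.12,0,0,0,0.3]
    - [0,-0.03,0.15,0,0,0,0.3]
    - [0,-0.07,0.17,0,0,0,0.3]
    - [0,-0.12,0.17,0,0,0,0.3]
    - [0,-0.15,0.17,0,0,0,0.3]
    - [0,-0.15,0.17,0,0,0,0.3]

```text
t: 15.85
eef_pos: [599.9, -113.8, 226.0]
tcp_rot: [0.101, 1.561, -1.308]
ft_force: [-0.4, 0.9, -0.2]
opening: 0.648
```

```bash
python3 st.py 15; python3 slide.py 10 15|head -1; python3 slide.py 4 15
python3 - <<'E'
import cv2
from cell import read_camera
cv2.imwrite("pics/full15.png",read_camera("scene")["img"])
E
```

```text
15.85 [ 599.87 -113.81  226.  ] jaw 9.24 [-0.4   0.92 -0.21] [-0.082  0.058 -0.036] 0.64778464168369
scene score 0.99 px [2.    0.875] mm 5.0 mm/axis [0.4  0.17]
scene score 0.89 px [2. 1.] mm 5.2 mm/axis [0.4  0.17]
top score 0.66 px [-2.     0.375] mm 5.4 mm/axis [-0.37  0.07]
```

View pics/scene15.png

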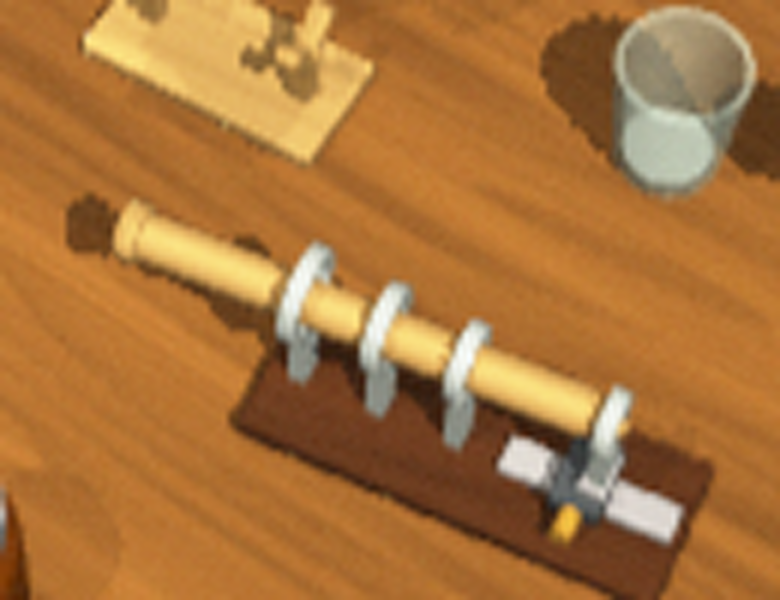

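View pics/full15.png

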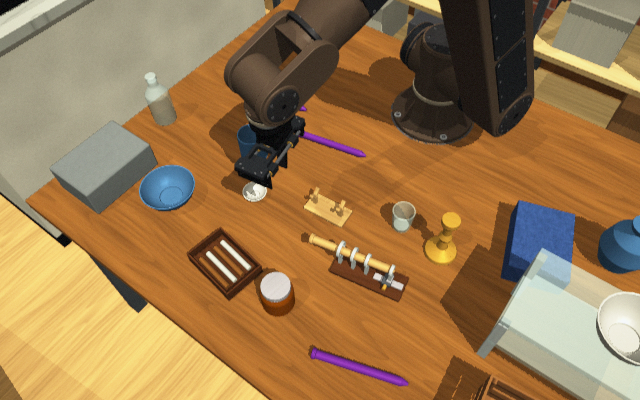

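The stem lies in all four rings (scene (350,255), bead at (311,238)). The bystanders are where they were, and the ring has slid about 5 mm. Handing in.

```bash
python3 -c "
from cell import job_done;print(job_done())"
```

```text
the job is handed in; nothing more can be done
None
```

The stem is sized and the job was handed in at about 16 s. I took the pale wooden stem from its rest and fed it nose first through the three fixed rings; the forces stayed within the sensor noise. Contact with the last ring showed as a rise to about 5–7 N, and I pushed it back slowly at about 6 N. I then opened the gripper and moved the arm clear.

**Last checks:**
- **Ring slide:** comparing scene-camera pictures before and after gives 5.0 to 5.2 mm, well short of the 14 mm end. Arm travel after contact suggests slightly less, about 4.4 mm. The top camera read 5.4 mm, but that match was poor (score 0.66).
- **Stem:** it lies through all four rings with the gripper clear of it.
- **Other wares:** none looked moved in the final picture. The arm hid parts of the mug and saucer there, so those two are less certain.

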